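# Shut the dish viewer and hold its mirror flap at the pointer

## Task

The dish is loaded in the little bench viewer: push the viewer's drawer fully home first, while the flap on top is still down. Then lift the hinged mirror flap (it has a bar handle) until it stands at the same angle as the pointer arm at the viewer's side, and keep holding it there: nothing else keeps the flap up, so finish while holding it. Leave the pointer and the things standing around as they are.

Things in the scene. Friction and masses are not known exactly. Their poses are not given: they have to be found in the camera images.
- viewer: bench viewer, a white box fixed to the bench, 170 (x) x 160 (y) x 90 (z) mm. Origin: centre of its underside on the bench; its x axis points from its front (the drawer side, facing the robot) to its rear, z up. The aluminium flap lies on its top; a curved aluminium scale stands on its right (-y) side, 85 mm from its centre plane, up to 245 mm high.
- drawer (a joint): how far the drawer stands out of the viewer's front, m: 0 fully home (a hard stop), at most 0.085; slides along the viewer's x axis with about 1.5 N of friction. The drawer is 156 mm wide, its white front is 72 mm high (11 to 83 mm above the bench) and a petri dish sits firmly in it.
- drawer_handle (a point): middle of the round steel bar handle on the drawer's front, a bar 80 mm long along the viewer's y, about 35 mm in front of the drawer's front face and 60 mm above the bench; moves with the drawer. With the drawer home it lies 130 mm in front of the viewer's origin. Axes like the viewer's.
- flap_hinge (a point): middle of the flap's hinge axis, on the viewer's top near the rear: 70 mm behind the viewer's origin (along +x) and 96 mm above the bench; the axis runs along the viewer's y. Fixed on the viewer.
- flap (a joint): angle of the mirror flap, rad: 0 lying shut on the viewer, growing as its front edge (toward the robot) rises, at most 1.5. The flap is a 140 x 150 x 6 mm aluminium plate of about 0.25 kg, free on its hinge: it falls shut when let go.
- flap_handle (a point): middle of the flap's steel bar handle: a round bar 10 mm thick, 96 mm long along the viewer's y between two posts, 37 mm above the middle of the flap plate (29 mm of free space under the bar) and 125 mm from the hinge axis along the plate, near the flap's front edge; moves with the flap. Axes: x along the plate toward the hinge, y along the bar, z off the plate. Round, so that it can turn between the fingers as the flap swings.
- pointer (a joint): angle of the pointer arm, rad, about the same hinge axis and counted as the flap's: this is the angle the flap is to be held at, between about 0.45 and 0.85. It stays where it is set by friction.
- pointer_tip (a point): middle of the flat 22 x 30 mm tab at the end of the dark steel pointer arm, 160 mm from the hinge axis and 104 mm to the right (-y) of the viewer's centre plane; x axis along the arm toward the hinge.
- counter: bystander, tally counter, white and round, 63 x 62 x 26 mm; origin at its underside's centre
- beaker: bystander, small clear beaker, 46 mm across and 59 mm high; origin at its underside's centre
- marker: bystander, marker pen lying down, 134 mm long, 15 mm thick; origin at its underside's centre
- wells: bystander, clear six-well plate, 86 x 128 x 20 mm; origin at its underside's centre
- forceps: bystander, steel forceps lying flat, 131 mm long, 9 mm high; origin at the underside's centre
- case: bystander, round clear case with a black cap, 38 mm across and 62 mm high; origin at its underside's centre

How it is judged:
On the way:
1. the drawer is fully home, the flap still down (value of joint drawer below 0.004 m and value of joint flap below 0.1 rad), for 0.2 s.
At the end, for the whole second after the job is handed in: The drawer is home within 5 mm, the flap stands still within 0.07 rad (4 degrees) of the pointer arm, and the fingers carry it (contact force over 0.4 N) (value of joint drawer below 0.005 m and angle between the x axis of flap_handle and the x axis of pointer_tip, either way round below 0.07 rad and value of joint flap above 0.35 rad and contact force between the fingers and flap above 0.4 N and velocity of joint flap between -0.05 and 0.05 rad/s); the arm keeps its last pose, push and grip.
It fails at once if the pointer arm is moved (distance of pointer_tip from where it was at the start of the episode above 0.008 m).
It fails at once if a bystander is pushed away (distance of any of counter, beaker, marker, wells, forceps, case from where it was at the start of the episode above 0.02 m).
It also fails if it takes over 48 s, if anything falls off the work surface, if the arm or the gripper's body presses on something with over 40 N, if the wrist force passes 120 N, or if a joint passes its speed limit or range.

## Robot

A 6-joint arm with a two-finger parallel gripper is mounted at the origin on a cart in front of the work surface, level with it; the furniture and walls round the work are solid. World frame = base frame: x ahead of the robot, y to its left, z up, the work surface at z = 0. Lengths are in m, angles in rad, forces in N, time in s.
With the tool pointing down it reaches from about 0.325 to 1 m from the base axis. Payload 5.1 kg.
Tool frame: the origin (TCP) lies midway between the tips of the shut fingers; the grasp point (between the pads) lies 19 mm behind it; z points along the fingers, y is the line along which they close (so a half turn about z gives the same grasp; the last joint's range is limited). The gripper opens to 85 mm and grips with 20 to 120 N. Pads are 22 mm wide; open, the fingers measure 114 mm over their backs; the gripper's body (76 mm by 85 mm) begins 54 mm behind the grasp point. The pads swing forward as they close: fully open they stand 13 mm farther back than shut.
Start: joints at [1.196, 0.124, 1.65, -0, 1.367, -0.083], TCP at [0.187, 0.623, 0.231] pointing down, gripper open.
Joint ranges: [-2.61, 2.61], [-1.02, 2.33], [0.03, 2.71], [-1.35, 4.49], [0.32, 2.68], [-2.91, 2.91]. Speed limits (rad/s): [2.57, 2.57, 3.14, 3.14, 3.14, 3.14].

## Interface

Orientations are given as a unit quaternion [w, x, y, z].
In Python, from station import get_obs, vision, order gives the robot as it stands.
- The arm moves only by the tool carry_out, never from a script. Its argument "moves" is a list of rows, each a list of 3 entries, a list of its own where there are three numbers: the shift along the tool's x, y, z each as a share of 0.05 m, from -1 to 1, then the turn, a rotation vector about the tool's x, y, z each as a share of 0.08 rad, from -1 to 1, then the opening, from 0 (shut) to 1 (fully open). A call has 1 to 12 rows; each row shifts and turns the commanded pose from where the row before left it, along the tool's axes as they then stand; what a row does not reach is not made up. A row lasts 1/8 s, in which the tool goes at most 62.5 mm and 10.7 degrees, less where a joint would pass 70% of its speed; a pose out of reach is approached as far as the arm can. A call with a number of a shift or a turn outside -1 to 1 is refused whole. A call with a gripper value outside its range is refused whole. The fingers move at their own pace and stop on an object; "grip_force" is the grip in N (left out, the last holds). Time passes only in rows, so rows that do not move let the fingers close. It gives the time, the measured TCP pose, the force, the opening and the grip force at its end, in the units of the state.
- get_obs(): the state, without advancing time (a new reading comes with each control period).
- vision.get_image(name): name is "scene" or "top" or "wrist"; returns a dict with "image" (480x640x3 uint8, red, green, blue), "vfov" (degrees; the focal length in pixels is half the picture's height over the tangent of half this angle, whatever the lens; pixels are square), "cx", "cy" (the principal point, pixels), "xyz" and "orientation" of the camera in the world; the wrist camera has in their place "mount" (4x4, takes a point from camera to tool coordinates, whose origin is the TCP and whose axes are the flange's). Camera axes: x right, y down, z forward; pixel columns grow to the right and rows downward; lengths in m; the calibration is good to about 2 mm. A picture is of the moment at which its call begins: read the wrist's pose just before it. There is no depth.
- order.sign_off(): hands the job in; it is judged then, once.
The state is a dict: "clock": time; "qpos": joint angles; "dq": joint speeds; "effort": joint torques, N m; "eef_pos": TCP position; "orientation": TCP orientation; "force": force on the tool from outside, world axes, zero at the start; "torque": the same for the moment, N m; "finger_gap": opening from 0.0 (shut) to 1.0 (fully open); "grasp_force": force on a finger pad.
Only numpy, scipy, OpenCV 4.12 (cv2) and the standard library are available. Lean on these libraries where they do the work, as an engineer would, in place of code of your own. Each camera call takes 0.05 s, during which the arm holds its last target. There are 200 camera calls.

## Working session

There is one attempt and no reset: what is moved stays moved. The work goes in short steps, Python scripts to look and compute and a tool call to move; the robot and the scene stay as the last step left them, time stands still between calls to the robot, and variables do not carry over. Pictures are saved under pics/ and viewed, at most 10 in all, crops included, and the job is handed in when it is done.

Besides the shell and the picture viewer there is one more tool, called after "Emit:" in YAML: its name, and indented under it one key for each argument. carry_out: Moves the arm, as the interface text tells. Shift numbers are shares of 0.05 m and turn numbers shares of 0.08 rad, none past 1 either way. Its arguments: {"type":"object","properties":{"moves":{"type":"array","items":{"type":"array"}},"grip_force":{"type":"number"}},"required":["moves"]}

```bash
mkdir -p pics
cat > h.py <<'E'
import numpy as np,cv2
from scipy.spatial.transform import Rotation as R
from station import get_obs, vision, order
def q2R(q): return R.from_quat([q[1],q[2],q[3],q[0]]).as_matrix()
def shot(n,f):
    d=vision.get_image(n); cv2.imwrite('pics/'+f,cv2.cvtColor(d['image'],cv2.COLOR_RGB2BGR)); return d
def cam(d): 
    f=240/np.tan(np.radians(d['vfov'])/2); return f,d['cx'],d['cy'],q2R(d['orientation']),np.array(d['xyz'])
def onplane(c,u,v,z):
    f,cx,cy,Rm,p=c; r=Rm@np.array([(u-cx)/f,(v-cy)/f,1]); return p+r*(z-p[2])/r[2]
def proj(c,P):
    f,cx,cy,Rm,p=c; q=Rm.T@(np.array(P)-p); return np.array([cx+f*q[0]/q[2],cy+f*q[1]/q[2]])
E
python3 - <<'E'
from h import *
import pickle
o=get_obs();print(o)
D={}
for n in('scene','top'):
    d=shot(n,n+'0.png'); D[n]=d; print(n,{k:v for k,v in d.items() if k!='image'})
pickle.dump({n:cam(D[n]) for n in D},open('cams.pkl','wb'))
E
```

```text
{'clock': 0.0, 'qpos': array([ 1.19642507e+00,  1.24517074e-01,  1.65168052e+00,  2.13502549e-05,
        1.36749350e+00, -8.25993131e-02]), 'dq': array([-0.00176769, -0.00197553, -0.00057939, -0.00068419, -0.00159467,
        0.00072939]), 'effort': array([ 2.39577123e-03, -4.23619473e+01, -3.65450299e+01,  3.34943832e-05,
        7.02951453e-03,  1.20938020e-05]), 'eef_pos': array([0.18676982, 0.62195054, 0.23004142]), 'orientation': array([-2.47832320e-04,  1.45371112e-01,  9.89376642e-01, -1.01958417e-03]), 'force': array([-0.35863798,  0.21062956,  0.14428558]), 'torque': array([-0.054605 ,  0.0605932, -0.0070441]), 'grasp_force': 0.0, 'finger_gap': 1.0007302002458203}
scene {'vfov': 52.51286019055774, 'cx': 319.0981316367116, 'cy': 235.82112688147942, 'xyz': array([-0.17851673, -0.30404942,  0.55291538]), 'orientation': array([-0.46290647,  0.75517042, -0.3880925 ,  0.25459665])}
top {'vfov': 54.11023802042778, 'cx': 317.9016379491837, 'cy': 233.49250047237615, 'xyz': array([0.45706928, 0.20269873, 1.1065014 ]), 'orientation': array([ 0.03369636, -0.7019475 ,  0.71066375, -0.03303473])}
```

View pics/top0.png

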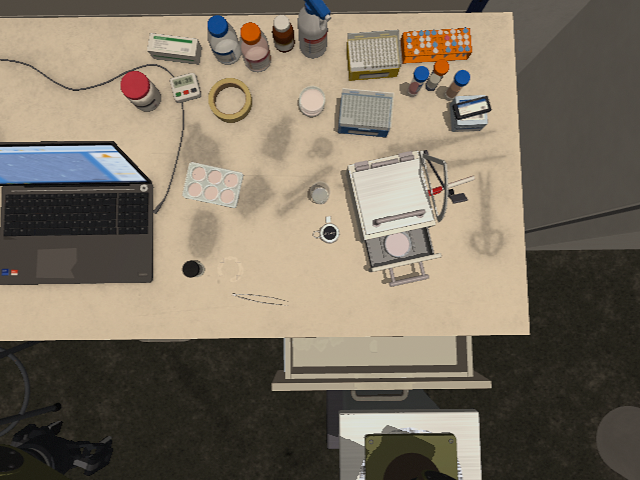

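View pics/scene0.png

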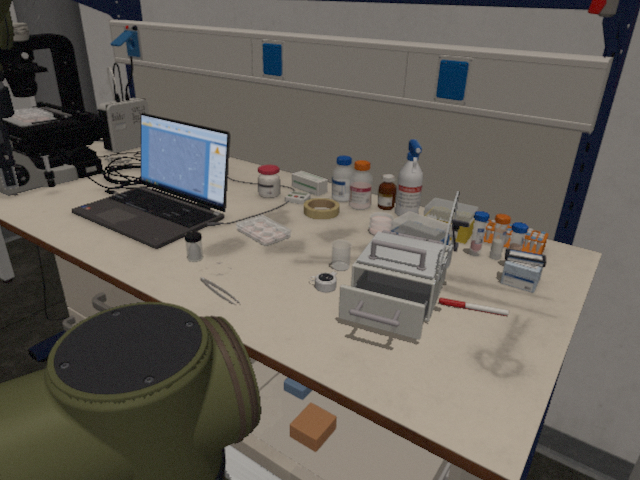

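The top view shows the viewer at about (390,200), its open drawer handle at (408,275), flap handle (398,217) and pointer tab near (457,197). The marker is by (450,187). The scene view shows the drawer front at (380,312) and the flap bar at (400,243). I'll enlarge both.

Run:
```python
import cv2,pickle
from h import *
a=cv2.imread('pics/top0.png')[140:300,330:490]; b=cv2.imread('pics/scene0.png')[180:350,330:520]
cv2.imwrite('pics/ct.png',cv2.resize(a,(600,600),interpolation=cv2.INTER_CUBIC))
cv2.imwrite('pics/cs.png',cv2.resize(b,(665,595),interpolation=cv2.INTER_CUBIC))
c=pickle.load(open('cams.pkl','rb'));print(proj(c['top'],[.187,.623,.23]),proj(c['top'],[0,0,0]))
```

```text
[ 87.39341642 431.296492  ] [411.12226948 480.69405085]
```

View pics/ct.png

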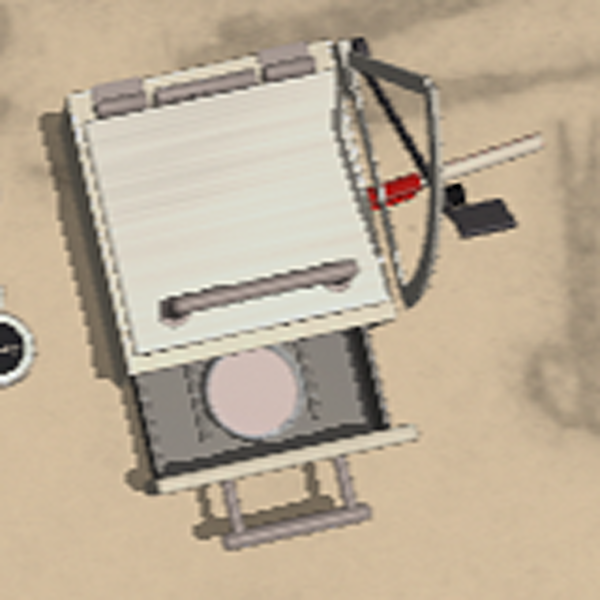

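View pics/cs.png

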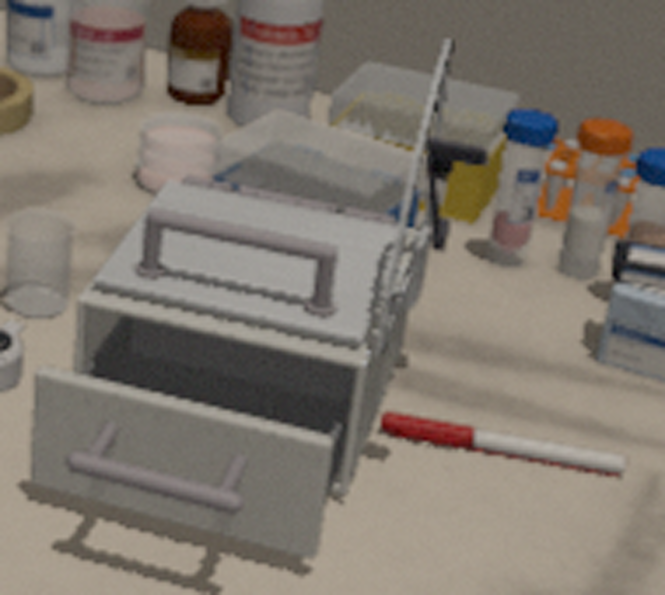

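Top crop (×3.75): flap bar (172,308)–(352,268), drawer bar (230,541)–(368,512), box front top edge (130,372)–(395,318), pointer tab centre (481,216). Scene crop (×3.5): tab at about (458,152), arm foot near (440,235), flap bar (155,215)–(330,250).

```bash
cat > m.py <<'E'
from h import *
import pickle
c=pickle.load(open('cams.pkl','rb'))
T=lambda u,v:(u/3.75+330-.37,v/3.75+140-.37)
S=lambda u,v:(u/3.5+330-.37,v/3.5+180-.37)
pt=lambda u,v,z:onplane(c['top'],*T(u,v),z)
ps=lambda u,v,z:onplane(c['scene'],*S(u,v),z)
P={'fl':pt(172,308,.133),'fr':pt(352,268,.133),'dl':pt(230,541,.06),'dr':pt(368,512,.06),'bfl':pt(130,372,.09),'bfr':pt(397,318,.09),'brl':pt(70,98,.09),
'S fl':ps(155,215,.133),'S fr':ps(330,250,.133),'S dl':ps(75,460,.06),'S dr':ps(236,500,.06)}
for k,v in P.items(): print(k,v.round(4))
for a,b in(('fl','fr'),('dl','dr'),('bfl','bfr'),('bfl','brl'),('S fl','S fr'),('S dl','S dr')):
    d=P[a]-P[b];print(a,b,np.linalg.norm(d[:2]).round(4),np.degrees(np.arctan2(d[0],d[1])).round(2))
E
python3 m.py
```

```text
fl [0.5723 0.0826 0.133 ]
fr [ 0.5935 -0.0182  0.133 ]
dl [0.4421 0.0427 0.06  ]
dr [ 0.4581 -0.0393  0.06  ]
bfl [0.5404 0.1025 0.09  ]
bfr [ 0.57   -0.0531  0.09  ]
brl [0.7023 0.1343 0.09  ]
S fl [0.5742 0.076  0.133 ]
S fr [ 0.5949 -0.0183  0.133 ]
S dl [0.4406 0.0415 0.06  ]
S dr [ 0.4589 -0.0386  0.06  ]
fl fr 0.103 -11.87
dl dr 0.0836 -11.07
bfl bfr 0.1584 -10.74
bfl brl 0.165 -101.1
S fl S fr 0.0966 -12.37
S dl S dr 0.0822 -12.82
```

```bash
cat >> m.py <<'E'
print('---')
yaw=np.radians(11.6);X=np.array([np.cos(yaw),np.sin(yaw),0]);Y=np.array([-X[1],X[0],0])
hm=(P['fl']+P['fr'])/2; O=hm+.055*X; O[2]=0; H=O+.07*X+[0,0,.096]; print('O',O,'H',H)
bm=(P['bfl']+P['bfr'])/2+.085*X;print('O by box',bm)
dm=(P['dl']+P['dr'])/2-O;print('drawer out',-dm@X-.13,dm@Y)
for n,(u,v) in (('top',T(481,216)),('scene',S(458,152))):
    f,cx,cy,Rm,p=c[n]; r=Rm@np.array([(u-cx)/f,(v-cy)/f,1]); q=p+r*(((H-.104*Y-p)@Y)/(r@Y))-H
    print(n,'pointer r',np.hypot(q@X,q[2]),'ang',np.arctan2(q[2],-q@X))
w=vision.get_image('wrist');print(w['mount'])
E
python3 m.py | sed -n '/---/,$p'
```

```text
---
O [0.6368015  0.04329097 0.        ] H [0.70537177 0.05736642 0.096     ]
O by box [0.63846158 0.0418267  0.09      ]
drawer out 0.06125802561079749 -0.003211428419868598
top pointer r 0.1638342175081075 ang 0.7532679610096654
scene pointer r 0.1104029265485825 ang 0.8597068438332552
[[-6.39941508e-04 -9.59189242e-01 -2.82764192e-01  7.25064815e-02]
 [ 9.99999764e-01 -6.84859096e-04  6.00080258e-05 -1.31017193e-03]
 [-2.51212682e-04 -2.82764087e-01  9.59189454e-01 -1.42810622e-01]
 [ 0.00000000e+00  0.00000000e+00  0.00000000e+00  1.00000000e+00]]
```

Emit:
carry_out:
  moves:
    - [[0, 0, 0], [0, 0, 0.96], 0]
    - [[0, 0, 0], [0, 0, 0.96], 0]
    - [[0, 0, 0], [0, 0, 0.96], 0]
    - [[0, 0, 0], [0, 0, 0.96], 0]
    - [[0, 0, 0], [0, 0, 0.96], 0]
    - [[0, 0, 0], [0, 0, 0.96], 0]
    - [[0, 0, 0], [0, 0, 0.96], 0]
    - [[0, 0, 0], [0, 0, 0.96], 0]
    - [[0, 0, 0], [0, 0, 0.96], 0]
    - [[0, 0, 0], [0, 0, 0.96], 0]
    - [[0, 0, 0], [0, 0, 0.96], 0]
    - [[0, 0, 0], [0, 0, 0.96], 0]
  grip_force: 40

```text
clock: 1.65
eef_pos: [0.1869, 0.6223, 0.2308]
orientation: [0.0, 0.571, 0.821, -0.0]
force: [-0.5, -0.1, -1.2]
finger_gap: 0.003
grasp_force: 0.0
```

Emit:
carry_out:
  moves:
    - [[0, 0, 0], [0, 0, 0.96], 0]
    - [[0, 0, 0], [0, 0, 0.98], 0]
    - [[-0.94, 0.12, 0], [0, 0, 0], 0]
    - [[-0.94, 0.12, 0], [0, 0, 0], 0]
    - [[-0.94, 0.12, 0], [0, 0, 0], 0]
    - [[-0.94, 0.12, 0], [0, 0, 0], 0]
    - [[-0.94, 0.12, 0], [0, 0, 0], 0]
    - [[-0.94, 0.12, 0], [0, 0, 0], 0]
    - [[-0.94, 0.12, 0], [0, 0, 0], 0]
    - [[-0.94, 0.12, 0], [0, 0, 0], 0]
    - [[-0.94, 0.12, 0], [0, 0, 0], 0]
    - [[-0.94, 0.12, 0], [0, 0, 0], 0]

```text
clock: 3.15
eef_pos: [0.3402, 0.1727, 0.2312]
orientation: [0.0, 0.632, 0.775, 0.0]
force: [1.3, -0.1, -0.1]
finger_gap: 0.0
grasp_force: 0.0
```

Emit:
carry_out:
  moves:
    - [[-0.94, 0.12, 0], [0, 0, 0], 0]
    - [[-0.94, 0.12, 0], [0, 0, 0], 0]
    - [[-0.94, 0.12, 0], [0, 0, 0], 0]
    - [[-0.94, 0.12, 0], [0, 0, 0], 0]
    - [[0, 0, 0], [0, 0, 0], 0]
    - [[0, 0, 0], [0, 0, 0], 0]

```text
clock: 3.9
eef_pos: [0.4011, -0.0049, 0.231]
orientation: [-0.0, 0.632, 0.775, 0.0]
force: [0.3, 0.6, 0.0]
finger_gap: 0.002
grasp_force: 0.0
```

```bash
cat > w.py <<'E'
from h import *
import sys
def wcam(f):
    o=get_obs(); d=shot('wrist',f); Rt=q2R(o['orientation']); M=np.array(d['mount'])
    return (240/np.tan(np.radians(d['vfov'])/2),d['cx'],d['cy'],Rt@M[:3,:3],np.array(o['eef_pos'])+Rt@M[:3,3]),o
yaw=np.radians(11.6);X=np.array([np.cos(yaw),np.sin(yaw),0]);Y=np.array([-X[1],X[0],0]);O=np.array([.6375,.0427,0])
def inV(p): d=np.array(p)-O; return np.array([d@X,d@Y,d[2]])
E
python3 - <<'E'
from w import *
import pickle
c,o=wcam('w1.png'); pickle.dump(c,open('w1.pkl','wb'))
Rt=q2R(o['orientation']); print(o['eef_pos'],'in viewer',inV(o['eef_pos']),'tool y yaw',np.degrees(np.arctan2(Rt[1,1],Rt[0,1])),o['force'])
E
```

```text
[ 0.40112584 -0.00487373  0.2310142 ] in viewer [-0.2411123   0.00092758  0.2310142 ] tool y yaw 11.563007160122108 [0.28951023 0.57535227 0.03630134]
```

View pics/w1.png

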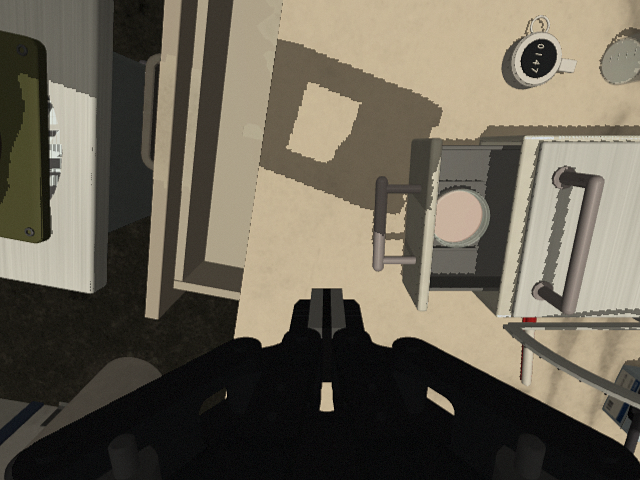

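The wrist view shows the drawer bar (380,180)–(378,268) ahead of the shut fingers (325,300), and the flap bar (597,182)–(571,308). Let me check these against the earlier measurement.

Run:
```python
from w import *
import pickle
c=pickle.load(open('w1.pkl','rb'))
for u,v,z in((380,180,.06),(378,268,.06),(597,182,.133),(571,308,.133)):
    p=onplane(c,u,v,z);print(p.round(4),inV(p).round(4))
```

```text
[0.4395 0.0423 0.06  ] [-0.194   0.0394  0.06  ]
[ 0.4581 -0.04    0.06  ] [-0.1924 -0.0449  0.06  ]
[0.5744 0.0761 0.133 ] [-0.0551  0.0454  0.133 ]
[ 0.5949 -0.0178  0.133 ] [-0.0539 -0.0507  0.133 ]
```

Emit:
carry_out:
  moves:
    - [[-0.06, -0.2, 0.5], [0, 0, 0], 0]
    - [[0, 0, 0.8], [0, 0, 0], 0]
    - [[0, 0, 0.8], [0, 0, 0], 0]
    - [[0, 0, 0.8], [0, 0, 0], 0]
    - [[0, 0, 0.8], [0, 0, 0], 0]
    - [[0, 0, 0], [0, 0, 0], 0]
    - [[0, 0.3, 0], [0, 0, 0], 0]
    - [[0, 0.3, 0], [0, 0, 0], 0]
    - [[0, 0.3, 0], [0, 0, 0], 0]
    - [[0, 0.3, 0], [0, 0, 0], 0]
    - [[0, 0, 0], [0, 0, 0], 0]

```text
clock: 5.32
eef_pos: [0.453, 0.0023, 0.0479]
orientation: [0.001, 0.632, 0.775, 0.001]
force: [-0.6, 0.7, -0.3]
finger_gap: -0.002
grasp_force: 0.0
```

Emit:
carry_out:
  moves:
    - [[0, 0.2, 0], [0, 0, 0], 0]
    - [[0, 0.1, 0], [0, 0, 0], 0]
    - [[0, 0.1, 0], [0, 0, 0], 0]
    - [[0, 0, 0], [0, 0, 0], 0]
    - [[0, 0, 0], [0, 0, 0], 0]

```text
clock: 5.95
eef_pos: [0.4708, 0.0058, 0.0463]
orientation: [0.0, 0.632, 0.775, 0.0]
force: [-0.4, -0.4, -0.2]
finger_gap: 0.001
grasp_force: 0.0
```

Run:
```python
from w import *
o=get_obs();print(inV(o['eef_pos']),o['force'])
```

```text
[-0.17074291 -0.00259406  0.0463008 ] [-0.44047037 -0.38860953 -0.16317146]
```

Emit:
carry_out:
  moves:
    - [[0, 0.14, 0], [0, 0, 0], 0]
    - [[0, 0.14, 0], [0, 0, 0], 0]
    - [[0, 0, 0], [0, 0, 0], 0]

```text
clock: 6.32
eef_pos: [0.4852, 0.0088, 0.0464]
orientation: [0.0, 0.632, 0.775, 0.0]
force: [0.9, 0.9, 1.0]
finger_gap: -0.005
grasp_force: 0.0
```

Emit:
carry_out:
  moves:
    - [[0, 0.06, 0], [0, 0, 0], 0]
    - [[0, 0.04, 0], [0, 0, 0], 0]
    - [[0, 0, 0], [0, 0, 0], 0]

```text
clock: 6.7
eef_pos: [0.4895, 0.0097, 0.0464]
orientation: [0.0, 0.632, 0.775, 0.0]
force: [0.0, 0.7, -0.0]
finger_gap: -0.003
grasp_force: 0.2
```

Emit:
carry_out:
  moves:
    - [[0, 0.06, 0], [0, 0, 0], 0]
    - [[0, 0, 0], [0, 0, 0], 0]

```text
clock: 6.95
eef_pos: [0.4914, 0.0102, 0.0462]
orientation: [-0.001, 0.632, 0.775, -0.001]
force: [-4.5, -1.8, 2.8]
finger_gap: -0.003
grasp_force: 2.5
```

Emit:
carry_out:
  moves:
    - [[0, 0.06, 0], [0, 0, 0], 0]
    - [[0, 0, 0], [0, 0, 0], 0]
    - [[0, 0, 0], [0, 0, 0], 0]

```text
clock: 7.32
eef_pos: [0.4916, 0.0103, 0.0461]
orientation: [-0.003, 0.632, 0.775, -0.004]
force: [-15.8, -4.1, 11.9]
finger_gap: 0.001
grasp_force: 8.2
```

Run:
```python
from w import *
o=get_obs();print(inV(o['eef_pos']),o['force'])
```

```text
[-0.14941119 -0.00244818  0.04609426] [-15.8032495   -4.14600372  11.93769374]
```

Emit:
carry_out:
  moves:
    - [[0, -0.35, 0], [0, 0, 0], 0]
    - [[0, -0.3, 0], [0, 0, 0], 0]
    - [[0, 0, -0.8], [0, 0, 0], 0]
    - [[0, 0, -0.8], [0, 0, 0], 0]
    - [[0, 0, -0.8], [0, 0, 0], 0]
    - [[0, 0, -0.8], [0, 0, 0], 0]
    - [[0, 0, -0.8], [0, 0, 0], 1]
    - [[0, 0, 0], [0, 0, 0], 1]
    - [[0, 0, 0], [0, 0, 0], 1]

```text
clock: 8.45
eef_pos: [0.4629, 0.0044, 0.2456]
orientation: [-0.0, 0.632, 0.775, -0.0]
force: [-0.2, 0.3, -1.0]
finger_gap: 0.637
grasp_force: 0.0
```

Run:
```python
from w import *
import pickle
c,o=wcam('w2.png'); pickle.dump(c,open('w2.pkl','wb'))
print(inV(o['eef_pos']),o['force'],o['finger_gap'])
```

```text
[-0.17876594 -0.00236166  0.24561352] [-0.24492571  0.294766   -0.96316444] 0.6372396108855415
```

View pics/w2.png

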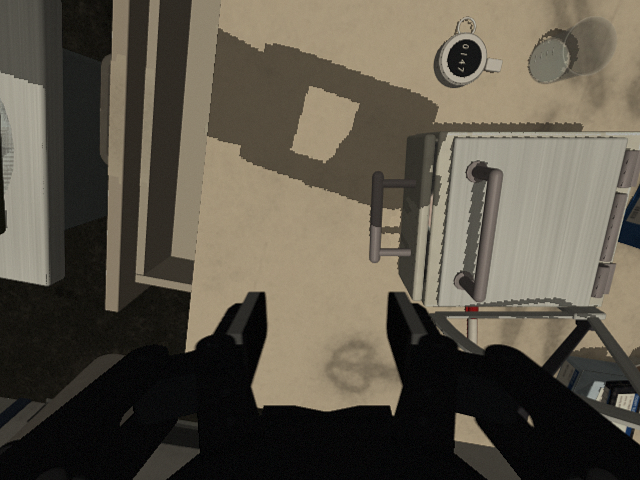

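The drawer is shut: its bar is at (376,177)–(374,258), right against the box front. The flap bar runs (494,174)–(481,297).

Run:
```python
from w import *
import pickle
c=pickle.load(open('w2.pkl','rb'))
for u,v,z in((376,177,.06),(374,258,.06),(494,174,.133),(481,297,.133)):
    p=onplane(c,u,v,z);print(p.round(4),inV(p).round(4))
print((inV(get_obs()['eef_pos'])))
```

```text
[0.4994 0.0525 0.06  ] [-0.1333  0.0373  0.06  ]
[ 0.5167 -0.026   0.06  ] [-0.1321 -0.043   0.06  ]
[0.5716 0.0765 0.133 ] [-0.0577  0.0464  0.133 ]
[ 0.5941 -0.0188  0.133 ] [-0.0549 -0.0516  0.133 ]
[-0.17913289 -0.00225842  0.24477586]
```

Emit:
carry_out:
  moves:
    - [[0, 0.61, 0], [0, 0, 0], 1]
    - [[0, 0.61, 0], [0, 0, 0], 1]
    - [[0, 0.62, 0], [0, 0, 0], 1]
    - [[0, 0.62, 0], [0, 0, 0], 1]
    - [[0, 0, 0], [0, 0, 0], 1]
    - [[0, 0, 0.65], [0, 0, 0], 1]
    - [[0, 0, 0.65], [0, 0, 0], 1]
    - [[0, 0, 0.65], [0, 0, 0], 1]
    - [[0, 0, 0.65], [0, 0, 0], 1]
    - [[0, 0, 0], [0, 0, 0], 1]

```text
clock: 9.75
eef_pos: [0.5799, 0.0291, 0.1119]
orientation: [-0.004, 0.632, 0.775, -0.003]
force: [-0.2, 0.8, -0.2]
finger_gap: 0.999
grasp_force: 0.0
```

Run:
```python
from w import *
import pickle
o=get_obs();print(inV(o['eef_pos']),o['force'],o['finger_gap'])
c=pickle.load(open('cams.pkl','rb'))
for yw in (11.6,12.1):
  a=np.radians(yw);x=np.array([np.cos(a),np.sin(a),0]);y=np.array([-x[1],x[0],0]);H=np.array([.5825,.0299,0])+.125*x+[0,0,.096]
  for t in np.arange(.55,.86,.1):
    P=lambda r,l:H-r*x*np.cos(t)+l*y+[0,0,r*np.sin(t)]
    n=(proj(c['top'],P(.16,-.104))-[330,140]+.37)*3.75; s=(proj(c['scene'],P(.16,-.104))-[330,180]+.37)*3.5
    cs=[((proj(c['top'],P(r,l))-[330,140]+.37)*3.75).round() for r,l in((.175,-.093),(.175,-.115),(.145,-.115),(.145,-.093))]
    print(yw,t.round(2),n.round(),s.round(),*cs)
```

```text
[-0.05918333 -0.00174239  0.11193123] [-0.21703884  0.82584711 -0.17081715] 0.9993355917303237
11.6 0.55 [477. 257.] [443. 202.] [467. 282.] [508. 274.] [487. 231.] [447. 240.]
11.6 0.65 [481. 236.] [450. 171.] [471. 260.] [512. 251.] [490. 213.] [450. 222.]
11.6 0.75 [483. 213.] [456. 141.] [473. 235.] [515. 226.] [492. 192.] [451. 201.]
11.6 0.85 [484. 188.] [463. 113.] [474. 207.] [516. 198.] [493. 169.] [452. 178.]
12.1 0.55 [477. 255.] [443. 201.] [467. 281.] [508. 272.] [487. 230.] [447. 239.]
12.1 0.65 [480. 235.] [450. 170.] [470. 259.] [512. 249.] [490. 211.] [449. 220.]
12.1 0.75 [482. 212.] [457. 141.] [473. 233.] [514. 224.] [491. 190.] [451. 199.]
12.1 0.85 [483. 186.] [463. 112.] [473. 206.] [516. 196.] [492. 167.] [451. 177.]
```

Emit:
carry_out:
  moves:
    - [[0, 0.06, 0], [0, 0, 0], 0]
    - [[0, 0, 0], [0, 0, 0], 0]
    - [[0, 0, 0], [0, 0, 0], 0]
    - [[0, 0, 0], [0, 0, 0], 0]
    - [[0, 0, 0], [0, 0, 0], 0]
    - [[0, 0, 0], [0, 0, 0], 0]
    - [[0, 0, 0], [0, 0, 0], 0]
    - [[0, 0, 0], [0, 0, 0], 0]
  grip_force: 25

```text
clock: 10.75
eef_pos: [0.5835, 0.029, 0.1169]
orientation: [-0.003, 0.632, 0.775, -0.004]
force: [-13.0, -2.9, 10.5]
finger_gap: 0.107
grasp_force: 25.1
```

Run:
```python
from w import *
o=get_obs();print(inV(o['eef_pos']),o['force'],o['finger_gap'],o['grasp_force'])
x=lambda t:-.125*np.cos(t)+.037*np.sin(t); z=lambda t:.125*np.sin(t)+.037*np.cos(t)
T=np.linspace(0,.73,12); print(np.c_[T[1:],np.diff(x(T))/.05,-np.diff(z(T))/.05].round(3))
```

```text
[-0.05570601 -0.00259404  0.11694201] [-13.0404465   -2.93620905  10.45535842] 0.1071180818082158 25.131430327892303
[[ 0.066  0.055 -0.164]
 [ 0.133  0.065 -0.16 ]
 [ 0.199  0.076 -0.155]
 [ 0.265  0.086 -0.15 ]
 [ 0.332  0.096 -0.144]
 [ 0.398  0.105 -0.137]
 [ 0.465  0.114 -0.13 ]
 [ 0.531  0.122 -0.122]
 [ 0.597  0.13  -0.114]
 [ 0.664  0.137 -0.105]
 [ 0.73   0.144 -0.096]]
```

Emit:
carry_out:
  moves:
    - [[0, -0.07, 0], [0, 0, 0], 0]
    - [[0, 0, 0], [0, 0, 0], 0]

```text
clock: 11.0
eef_pos: [0.5834, 0.0289, 0.117]
orientation: [0.0, 0.632, 0.775, 0.0]
force: [-1.5, -0.1, 3.5]
finger_gap: 0.108
grasp_force: 24.8
```

Emit:
carry_out:
  moves:
    - [[0, 0.055, -0.16], [0, 0, 0], 0]
    - [[0, 0.065, -0.16], [0, 0, 0], 0]
    - [[0, 0.076, -0.155], [0, 0, 0], 0]
    - [[0, 0.086, -0.15], [0, 0, 0], 0]
    - [[0, 0, 0], [0, 0, 0], 0]

```text
clock: 11.62
eef_pos: [0.5968, 0.0317, 0.1489]
orientation: [-0.001, 0.632, 0.775, -0.001]
force: [-6.5, -2.0, 2.6]
finger_gap: 0.105
grasp_force: 24.5
```

Run:
```python
from w import *
o=get_obs();print(inV(o['eef_pos']),o['force'],o['finger_gap'],o['grasp_force'])
```

```text
[-0.04212814 -0.002604    0.14885842] [-6.48143244 -2.00852071  2.5615057 ] 0.10455474391664579 24.53407108783722
```

Emit:
carry_out:
  moves:
    - [[0, 0.08, -0.145], [0, 0, 0], 0]
    - [[0, 0.1, -0.138], [0, 0, 0], 0]
    - [[0, 0.11, -0.13], [0, 0, 0], 0]
    - [[0, 0.12, -0.122], [0, 0, 0], 0]
    - [[0, 0.13, -0.114], [0, 0, 0], 0]
    - [[0, 0.135, -0.105], [0, 0, 0], 0]
    - [[0, 0.14, -0.096], [0, 0, 0], 0]
    - [[0, 0, 0], [0, 0, 0], 0]
    - [[0, 0, 0], [0, 0, 0], 0]

```text
clock: 12.75
eef_pos: [0.6379, 0.04, 0.1934]
orientation: [0.001, 0.632, 0.775, 0.001]
force: [-6.3, -1.9, 6.7]
finger_gap: 0.105
grasp_force: 25.0
```

Run:
```python
from w import *
from scipy.optimize import least_squares
o=get_obs();p=inV(o['eef_pos']);print(p,o['force'],o['finger_gap'],o['grasp_force'])
d=[p[0]+.0557,p[2]-.117]
r=least_squares(lambda t:[-.125*np.cos(t[0])+.037*np.sin(t[0])+.125-d[0],.125*np.sin(t[0])+.037*np.cos(t[0])-.037-d[1]],[.7]);print('flap',r.x,r.fun)
for n in('scene','top'): shot(n,n+'1.png')
a=cv2.imread('pics/top1.png')[150:250,350:480]; b=cv2.imread('pics/scene1.png')[180:290,350:480]
cv2.imwrite('pics/c1.png',np.vstack([cv2.resize(a,(390,300),interpolation=cv2.INTER_CUBIC),cv2.resize(b,(390,300),interpolation=cv2.INTER_CUBIC)]))
```

```text
[-1.56148090e-04 -2.68783222e-03  1.93389182e-01] [-6.27325833 -1.90049727  6.70037706] 0.10513593331419466 24.975913166999817
flap [0.73341971] [ 0.00136327 -0.00222552]
```

View pics/c1.png

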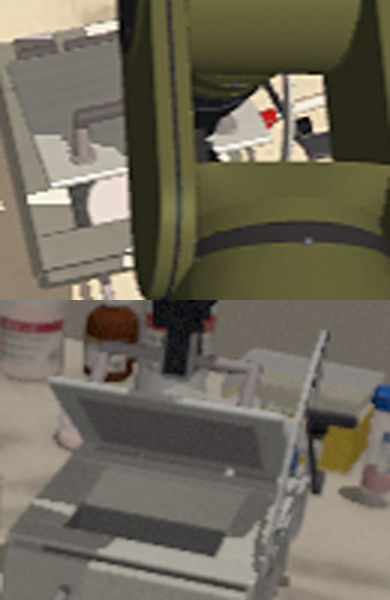

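The flap is up. In the scene crop its front edge runs (52,380)–(285,420), with the pointer tab at (332,418), unmoved. I'll do a quick check of the flap angle from that edge.

Run:
```python
from w import *
import pickle
c=pickle.load(open('cams.pkl','rb'))['scene'];H=inV
for t in(.65,.7,.75,.8):
  P=lambda r,l,n=0:O+.07*X+[0,0,.096]-X*(r*np.cos(t)-n*np.sin(t))+l*Y+np.array([0,0,r*np.sin(t)+n*np.cos(t)])
  f=lambda p:((proj(c,p)-[350,180]+.4)*[3,2.727]+[0,300]).round()
  print(t,f(P(.14,.075)),f(P(.14,-.075)),f(P(.14,-.075,.003)),'tab',f(P(.16,-.104)))
o=get_obs();print(o['dq'].round(4))
```

```text
0.65 [ 41. 391.] [276. 431.] [277. 427.] tab [323. 432.]
0.7 [ 43. 382.] [278. 421.] [279. 417.] tab [326. 420.]
0.75 [ 46. 373.] [281. 411.] [282. 407.] tab [329. 409.]
0.8 [ 49. 364.] [283. 402.] [285. 398.] tab [332. 398.]
[ 0.0005 -0.0021  0.0019 -0.0001 -0.0004  0.0009]
```

```bash
python3 -c "
from station import order
print(order.sign_off())"
```

```text
the job is handed in; nothing more can be done
None
```

I pushed the drawer fully home with the flap still down, then lifted the flap to about 0.73 rad, where the gripper is still holding it; the pointer measured about 0.71–0.75 rad. The job is handed in, but the hand-in gave no verdict.

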